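# Level the jewellery balance under the mirror

### The arm

A 6-joint arm with a two-finger parallel gripper is mounted at the origin on the work surface. World frame = base frame: x ahead of the robot, y to its left, z up, the work surface at z = 0. Lengths are in m, angles in rad, forces in N, time in s.
With the tool pointing down it reaches from about 0.25 to 0.775 m from the base axis. Payload 8.9 kg.
Tool frame: the origin (TCP) lies between the finger pads; the fingertips stand r.nose_length ahead of it and the grasp point (between the pads) lies 2 mm behind it (r.nose_length is the distance from the TCP to the fingertips, in m); z points along the fingers, y is the direction in which the jaws open and shut (so a half turn about z gives the same grasp; the last joint's range is limited). The gripper opens to 85 mm and grips with 20 to 120 N. Pads are 22 mm wide; open, the fingers measure 114 mm over their backs; the gripper's body (76 mm by 85 mm) begins 54 mm behind the grasp point. The pads swing forward as they close: fully open they stand 13 mm farther back than shut.
Start: joints at [-1.431, 0.291, -0.153, 1.127, 0, 1.431], TCP at [0.144, -0.505, 0.248] pointing down, gripper open.
Joint ranges: [-2.52, 2.52], [-0.91, 1.74], [-1.3, 1.37], [-1.96, 2.02], [-1.52, 1.47], [-3.14, 3.14]. Speed limits (rad/s): [2.22, 2.22, 2.79, 3.14, 3.14, 3.14].

### API

Orientations are given as a unit quaternion [x, y, z, w].
In Python, from workcell import readout, eyes, workorder, nets, r gives the robot as it stands. The module is installed in compiled form; this text tells all that it offers.
- The arm moves only by the tool apply_moves, never from a script. Its argument "deltas" is a list of rows, each a list of 6 numbers: the shift along the tool's x, y, z in mm, then the turn, a rotation vector about the tool's x, y, z in degrees. In form: [[tx, ty, tz, ax, ay, az], ...]. A call has exactly 8 rows; each row is the pose to reach, as a shift and turn from the pose commanded when the call began, along the tool's axes at that moment; what a row does not reach only later rows make up. A row lasts 1/12 s, in which the tool goes at most 41.7 mm and 7.16 degrees, less where a joint would pass 70% of its speed; a pose out of reach is approached as far as the arm can. A call with a gripper value outside its range is refused whole. "grip" is the closure, from 0 (fully open) to 1 (shut), set as the call begins (left out, the last holds). The fingers move at their own pace and stop on an object; "newtons" is the grip in N (left out, the last holds). Time passes only in rows, so rows that repeat a pose let the fingers close, or fill a call up. It gives the time, the measured TCP pose, the force and the opening at its end, in the units of the state.
- readout.observe(): the state, without advancing time (a new reading comes with each control period).
- eyes.get_image(name): name is "side" or "top" or "wrist"; returns the picture (480x640x3 uint8, blue, green, red); there is no depth.
- eyes.camera_model(name): a dict with "mtx" (3x3 intrinsics, pixels), "origin" and "rotation" of the camera in the world; the wrist camera has in their place "hand_eye" (4x4, takes a point from camera to tool coordinates, whose origin is the TCP and whose axes are the flange's). Camera axes: x right, y down, z forward; pixel columns grow to the right and rows downward; lengths in m; the calibration is good to about 2 mm. A picture is of the moment at which its call begins: read the wrist's pose just before it. camera_model takes no time and is no camera call.
- workorder.sign_off(): hands the job in, once; it reports no verdict.
Trained networks look in the newest picture that a camera, given by its name, has taken for a name from the list of things; names that differ only in an ending like _2 or _b are one class to them, and where a whole thing is asked for, a point or a joint stands for the part that bears it (a point fixed in the world has none). Each returns a list of dicts, best first, with "conf" (0 to 1); they miss things now and then, are a little off and sometimes report something else, mostly with a low value. They report only what shows in the picture. A call takes as long as a camera call.
- nets.trace(thing, camera): "region" (480x640 bool, what is visible of it) and "centre" ([column, row] in pixels, amid what is visible of it).
The state is a dict: "clock": time; "q": joint angles; "joint_velocities": joint speeds; "joint_efforts": joint torques, N m; "eef_pos": TCP position; "tool_rot": TCP orientation; "wrist_force": force on the tool from outside, world axes, zero at the start; "torque": the same for the moment, N m; "grip_width": finger opening in m.
Only numpy, scipy, OpenCV 4.12 (cv2) and the standard library are available. Lean on these libraries where they do the work, as an engineer would, in place of code of your own. Each camera call takes 0.05 s, during which the arm holds its last target.

### The job

Level the small jewellery balance on the glass shelf: turn its two round-headed foot screws, one after the other, until the bubble in each of the two vials lies wholly between the vial's two black lines, then let go.

Things in the scene. Friction and masses are not known exactly. Their poses are not given: they have to be found in the camera images.
- knob_a (a point): Centre of screw A's round fluted grey head (36 mm wide, 32 high, upright axis, on a steel stem) at a corner of the fixed balance's 204 mm aluminium plate; head centre z about 68 mm, plate top 32. Axes are the plate's, not the screw's: x from the plain foot corner (low flat cap, 22 mm) to screw A, y from it to screw B, z up. Clockwise from above moves bubble A towards screw A, 22 mm per rad.
- bubble_a (a point): Centre of the pale bubble (16 x 8 mm) in vial A, an 80 mm tube on the plate's edge midway between plain foot and screw A, along plate x. Vial middle: 78 mm from knob_a towards plate -x; its black lines stand 16 mm either side of it. Only screw A moves it, along plate x. At the start it is 14 to 28 mm off the middle, so one grasp and a turn of 0.65 to 1.25 rad does it. Vial tops: z about 43 mm.
- knob_b (a point): Centre of screw B's head, the same in size and height as screw A's, at the other corner next to the plain foot. Same plate axes. Clockwise from above moves bubble B towards screw B, 22 mm per rad. Both screws turn both ways against slight friction (0.06 N m), stay where left, may be gripped across the head at any yaw, and have a fine thread: heads and plate do not visibly move.
- bubble_b (a point): Centre of the bubble in vial B, which is like vial A but lies along plate y, midway between the plain foot and screw B. Vial middle: 78 mm from knob_b towards plate -y; black lines 16 mm either side of it. Only screw B moves it, along plate y. At the start it is 14 to 28 mm off the middle.

How it is judged:
At the end, for the whole second after the job is handed in: Both bubbles lie wholly between the two black lines of their vials (each bubble's centre within 8.5 mm of its vial's middle) and stay there (x of bubble_a in the frame of knob_a between -0.0865 and -0.0695 m and y of bubble_b in the frame of knob_b between -0.0865 and -0.0695 m); the robot touches nothing.
It also fails if it takes over 45 s, if anything falls off the work surface, if the arm or the gripper's body presses on something with over 40 N, if the wrist force passes 120 N, or if a joint passes its speed limit or range.

## Working session

There is one attempt and no reset: what is moved stays moved. The work goes in short steps, Python scripts to look and compute and a tool call to move; the robot and the scene stay as the last step left them, time stands still between calls to the robot, and variables do not carry over. Pictures are saved under pics/ and viewed, and the job is handed in when it is done.

Besides the shell and the picture viewer there is one more tool, called as name(argument=value, ...) on one line, values as JSON. apply_moves: Moves the arm, as the interface text tells. Its arguments: {"type":"object","properties":{"deltas":{"type":"array","items":{"type":"array","items":{"type":"number"}}},"grip":{"type":"number"},"newtons":{"type":"number"}},"required":["deltas"]}

```bash
mkdir -p pics; cat > h.py <<'E'
import numpy as np, cv2
from workcell import readout, eyes, workorder, nets, r
from scipy.spatial.transform import Rotation as R
def ray(cam,uv,st=None):
    m=eyes.camera_model(cam); K=np.array(m["mtx"])
    d=np.linalg.inv(K)@np.array([uv[0],uv[1],1.])
    if cam=="wrist":
        H=np.array(m["hand_eye"]); T=np.eye(4); T[:3,:3]=R.from_quat(st["tool_rot"]).as_matrix(); T[:3,3]=st["eef_pos"]
        M=T@H; return M[:3,3],M[:3,:3]@d
    return np.array(m["origin"]),np.array(m["rotation"])@d
def atz(cam,uv,z,st=None):
    o,d=ray(cam,uv,st); return o+d*(z-o[2])/d[2]
def proj(cam,p,st=None):
    m=eyes.camera_model(cam); K=np.array(m["mtx"])
    if cam=="wrist":
        H=np.array(m["hand_eye"]); T=np.eye(4); T[:3,:3]=R.from_quat(st["tool_rot"]).as_matrix(); T[:3,3]=st["eef_pos"]
        M=T@H; o,Rm=M[:3,3],M[:3,:3]
    else: o,Rm=np.array(m["origin"]),np.array(m["rotation"])
    c=K@(Rm.T@(np.array(p)-o)); return c[:2]/c[2]
E
python3 - <<'E'
from h import *
s=readout.observe(); print(s, r.nose_length)
for c in ["top","side"]:
    im=eyes.get_image(c); cv2.imwrite(f"pics/{c}0.png",im)
    for t in ["knob_a","bubble_a"]:
        for q in nets.trace(t,c): print(c,t,q["conf"],q["centre"],q["region"].sum(), atz(c,q["centre"],0.084 if 'knob' in t else .043))
    print(eyes.camera_model(c))
E
```

```text
{'clock': 0.0, 'q': array([-1.43132000e+00,  2.91242418e-01, -1.54128648e-01,  1.12672163e+00,
       -4.54216204e-05,  1.43149212e+00]), 'joint_velocities': array([ 0.00103685,  0.00187297, -0.00027098, -0.00189264,  0.00144737,
       -0.00033021]), 'joint_efforts': array([ 8.76904778e-06, -5.37145329e+01,  3.31367898e+01,  1.60319003e-02,
       -3.06676347e-04, -2.06144239e-05]), 'eef_pos': array([ 0.14439933, -0.50430668,  0.24775111]), 'tool_rot': array([ 9.90300686e-01,  1.38939303e-01, -2.27665886e-05, -6.48182777e-04]), 'wrist_force': array([0.3587591 , 0.5235557 , 0.99974626]), 'torque': array([-0.0350929 , -0.02026861,  0.02195616]), 'grip_width': 0.08501861153000476} 0.017Traceback (most recent call last):
  File "<stdin>", line 6, in <module>
  File "h.py", line 12, in atz
    o,d=ray(cam,uv,st); return o+d*(z-o[2])/d[2]
        ~~~^^^^^^^^^^^
  File "h.py", line 10, in ray
    return np.array(m["origin"]),np.array(m["rotation"])@d
                                 ~~~~~~~~~~~~~~~~~~~~~~~^~
ValueError: matmul: Input operand 1 has a mismatch in its core dimension 0, with gufunc signature (n?,k),(k,m?)->(n?,m?) (size 3 is different from 4)
```

```bash
sed -i 's/np.array(m\["rotation"\])/R.from_quat(m["rotation"]).as_matrix()/' h.py
python3 - <<'E'
from h import *
for c in ["top","side"]:
    im=eyes.get_image(c); cv2.imwrite(f"pics/{c}0.png",im)
    print(eyes.camera_model(c))
    for t in ["knob_a","bubble_a"]:
        for q in nets.trace(t,c): print(c,t,q["conf"],q["centre"],q["region"].sum(), atz(c,q["centre"],0.084 if 'knob' in t else .043))
E
```

```text
{'mtx': array([[435.6883942 ,   0.        , 312.90116241],
       [  0.        , 435.6883942 , 245.79858537],
       [  0.        ,   0.        ,   1.        ]]), 'origin': array([0.43439922, 0.00932494, 0.7412205 ]), 'rotation': array([ 0.70954092, -0.69797367,  0.07889609, -0.0562125 ])}
top knob_a 0.64 [371.3, 270.1] 14855 [ 0.52589284 -0.10077038  0.084     ]
{'mtx': array([[523.8075406 ,   0.        , 321.11637866],
       [  0.        , 523.8075406 , 245.0625292 ],
       [  0.        ,   0.        ,   1.        ]]), 'origin': array([0.25849616, 0.29762853, 0.5732158 ]), 'rotation': array([-0.36156596,  0.85996657, -0.32837772,  0.14797171])}
side knob_a 0.94 [399.8, 255.7] 17797 [ 0.50218043 -0.06127841  0.084     ]
```

View pics/top0.png

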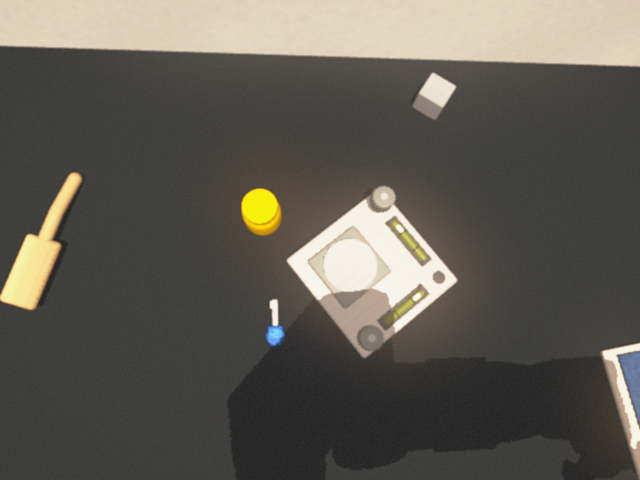

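View pics/side0.png

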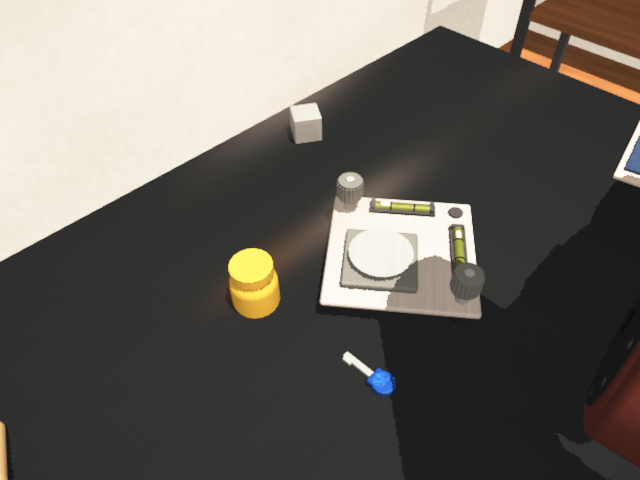

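```bash
python3 - <<'E'
import cv2,numpy as np
t=cv2.imread("pics/top0.png"); s=cv2.imread("pics/side0.png")
a=cv2.resize(t[170:370,280:470],None,fx=3,fy=3,interpolation=cv2.INTER_CUBIC); cv2.imwrite("pics/t1.png",a)
b=cv2.resize(s[160:320,310:500],None,fx=3.7,fy=3.7,interpolation=cv2.INTER_CUBIC); cv2.imwrite("pics/s1.png",b)
E
```

```text
(no output)
```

View pics/t1.png

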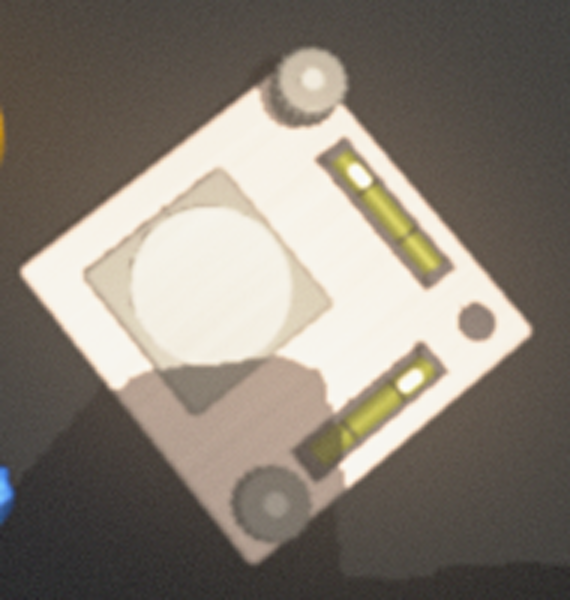

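View pics/s1.png

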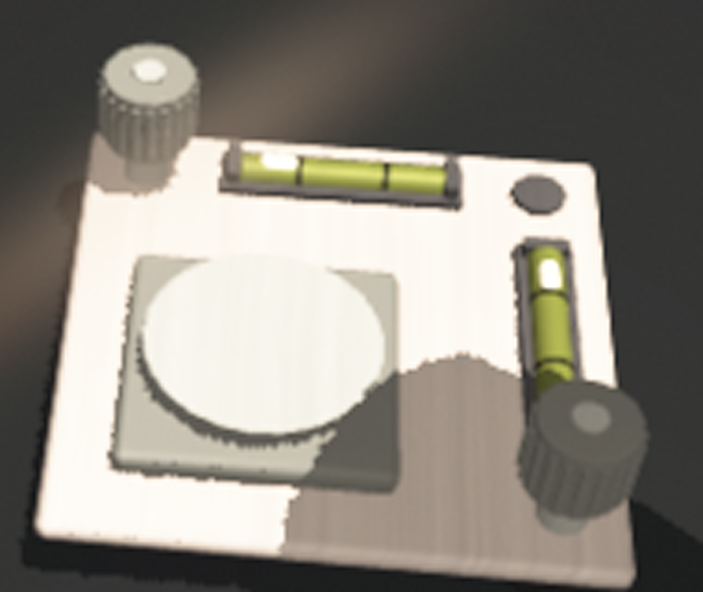

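```bash
python3 - <<'E'
from h import *
P={'A':((384,196.7),(350.5,178.9),.084),'B':((370.7,337.3),(469.5,272.2),.084),'F':((439,277),(455.9,212.4),.035),'ba':((400,228.7),(385.7,203.2),.043),'bb':((416.7,296),(458.6,233.5),.043)}
W={}
for k,(t,s,z) in P.items():
    o1,d1=ray("top",t);o2,d2=ray("side",s)
    A=np.stack([d1,-d2],1); l=np.linalg.lstsq(A,o2-o1,rcond=None)[0]
    p=(o1+d1*l[0]+o2+d2*l[1])/2; g=np.linalg.norm(o1+d1*l[0]-o2-d2*l[1])
    pt,ps=atz("top",t,z),atz("side",s,z); W[k]=(pt+ps)[:2]/2
    print(k,"top",pt[:2].round(4),"side",ps[:2].round(4),"tri",p.round(4),"gap",round(g,4))
x=(W['A']-W['B']); ang=np.arctan2(x[1],x[0]); print(np.linalg.norm(x))
yaw=ang+np.pi/4
# A-B direction = ex-ey -> angle yaw-45deg
print("yaw",np.degrees(yaw)); ex=np.array([np.cos(yaw),np.sin(yaw)]); ey=np.array([-ex[1],ex[0]])
print("ba off",(W['ba']-W['A'])@ex*1e3+78,(W['ba']-W['A'])@ey*1e3,"bb off",(W['bb']-W['B'])@ey*1e3+78,(W['bb']-W['B'])@ex*1e3)
print("F-A",(W['F']-W['A'])@ex,(W['F']-W['B'])@ey)
s=readout.observe();print(R.from_quat(s["tool_rot"]).as_matrix().round(4))
print(eyes.camera_model("wrist"))
E
```

```text
A top [ 0.6432 -0.1224] side [ 0.6454 -0.1227] tri [ 0.6433 -0.1216  0.0856] gap 0.0016
B top [ 0.4254 -0.0986] side [ 0.4265 -0.1002] tri [ 0.4255 -0.0981  0.0866] gap 0.0003
F top [ 0.5233 -0.2208] side [ 0.5233 -0.2194] tri [ 0.5238 -0.2211  0.0335] gap 0.0007
ba top [ 0.6016 -0.1563] side [ 0.6035 -0.1551] tri [ 0.6026 -0.1557  0.0429] gap 0.0022
bb top [ 0.4909 -0.1806] side [ 0.4917 -0.1802] tri [ 0.4913 -0.1803  0.0432] gap 0.0009
0.2195536104248737
yaw 38.95067855753379
ba off 24.698892628450693 0.472774029374628 bb off -26.07264713090362 -0.10262098090814394
F-A -0.1554339532547279 -0.15506434109794087
[[ 9.614e-01  2.752e-01 -0.000e+00]
 [ 2.752e-01 -9.614e-01  2.000e-04]
 [ 0.000e+00 -2.000e-04 -1.000e+00]]
{'mtx': array([[363.21688238,   0.        , 318.11929078],
       [  0.        , 363.21688238, 242.51808477],
       [  0.        ,   0.        ,   1.        ]]), 'hand_eye': array([[-1.81370445e-04, -9.61844181e-01, -2.73597768e-01,
         6.95588021e-02],
       [ 9.99999948e-01, -1.01844612e-04, -3.04870135e-04,
         1.24455710e-03],
       [ 2.65373107e-04, -2.73597809e-01,  9.61844150e-01,
        -1.24685019e-01],
       [ 0.00000000e+00,  0.00000000e+00,  0.00000000e+00,
         1.00000000e+00]])}
```

apply_moves(deltas=[[20, -8, 0, 0, 0, 0], [55, -22, 5, 0, 0, 0], [92, -36, 10, 0, 0, 0], [129, -50, 15, 0, 0, 0], [166, -65, 20, 0, 0, 0], [203, -80, 25, 0, 0, 0], [240, -94, 30, 0, 0, 0], [277, -108, 35, 0, 0, 0]], grip=0, newtons=40)

```text
clock: 1.07
eef_pos: [0.3824, -0.3232, 0.2133]
tool_rot: [0.99, 0.139, 0.0, 0.0]
wrist_force: [-0.2, -0.5, -0.6]
grip_width: 0.0855
```

apply_moves(deltas=[[37, -14, 4, 0, 0, 0], [74, -29, 8, 0, 0, 0], [111, -44, 12, 0, 0, 0], [148, -58, 16, 0, 0, 0], [185, -73, 20, 0, 0, 0], [222, -88, 24, 0, 0, 0], [259, -103, 28, 0, 0, 0], [290, -114, 33, 0, 0, 0]])

```text
clock: 1.73
eef_pos: [0.6304, -0.133, 0.1802]
tool_rot: [0.99, 0.139, 0.0, -0.0]
wrist_force: [-0.8, -0.5, 0.5]
grip_width: 0.0852
```

```bash
python3 - <<'E'
from h import *
s=readout.observe(); im=eyes.get_image("wrist"); cv2.imwrite("pics/w1.png",im)
print(s["clock"],s["eef_pos"],s["tool_rot"],s["q"],s["joint_velocities"].round(2))
print(proj("wrist",[.6443,-.1225,.084],s))
Rm=R.from_quat(s["tool_rot"]).as_matrix(); print("tool delta",Rm.T@(np.array([.6443,-.1225,.070])-s["eef_pos"])*1e3)
E
```

```text
1.7333 [ 0.6304213  -0.13297062  0.18020106] [ 9.90223933e-01  1.39486255e-01  3.82105329e-04 -3.47286423e-05] [-3.21459725e-01  5.57955416e-01  8.11130066e-02  1.09330054e+00
  4.02423861e-04  2.54024788e+00] [ 0.5   0.54  0.75  0.21 -0.01  0.49]
[306.26553531 227.99582648]
tool delta [ 16.14663058  -6.2334237  110.21323442]
```

View pics/w1.png

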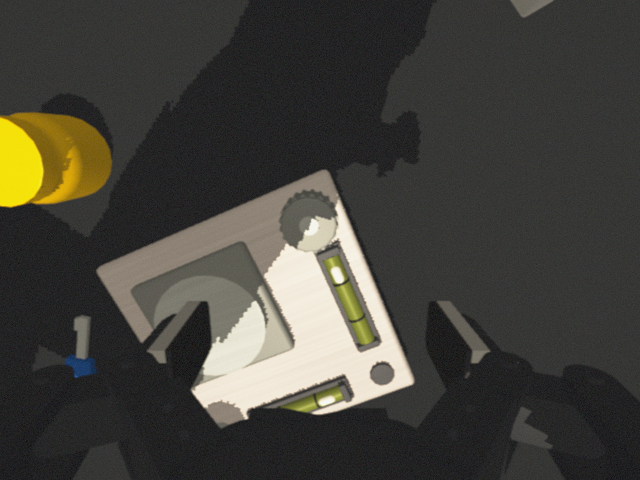

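apply_moves(deltas=[[8, -3, 10, 0, 0, 0], [16, -6, 25, 0, 0, 0], [17, -7, 42, 0, 0, 0], [17, -7, 50, 0, 0, 0], [17, -7, 50, 0, 0, 0], [17, -7, 50, 0, 0, 0], [17, -7, 50, 0, 0, 0], [17, -7, 50, 0, 0, 0]])

```text
clock: 2.45
eef_pos: [0.6433, -0.1245, 0.1314]
tool_rot: [0.99, 0.139, 0.001, 0.0]
wrist_force: [-0.7, 0.6, -0.4]
grip_width: 0.0856
```

```bash
python3 - <<'E'
from h import *
s=readout.observe(); im=eyes.get_image("wrist"); cv2.imwrite("pics/w2.png",im)
print(s["clock"],s["eef_pos"],s["joint_velocities"].round(2))
print(proj("wrist",[.6443,-.1225,.084],s))
Rm=R.from_quat(s["tool_rot"]).as_matrix(); print("tool delta",Rm.T@(np.array([.6443,-.1225,.070])-s["eef_pos"])*1e3)
E
```

```text
2.45 [ 0.64328053 -0.12447155  0.1313806 ] [ 0. -0.  0. -0.  0.  0.]
[312.50816919 278.86284175]
tool delta [ 1.44023131 -1.67182457 61.38106249]
```

View pics/w2.png

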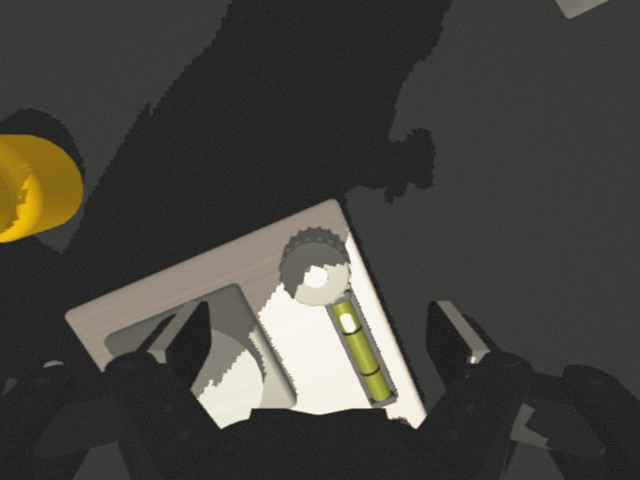

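apply_moves(deltas=[[1, 0, 10, 0, 0, 0], [2, 0, 22, 0, 0, 0], [2, 0, 34, 0, 0, 0], [2, 0, 46, 0, 0, 0], [2, 0, 56, 0, 0, 0], [2, 0, 61, 0, 0, 0], [2, 0, 61, 0, 0, 0], [2, 0, 61, 0, 0, 0]])

```text
clock: 3.17
eef_pos: [0.6448, -0.1232, 0.069]
tool_rot: [0.99, 0.139, -0.0, -0.0]
wrist_force: [0.4, 0.1, 0.9]
grip_width: 0.0852
```

apply_moves(deltas=[[0, 0, 0, 0, 0, 0], [0, 0, 0, 0, 0, 0], [0, 0, 0, 0, 0, 0], [0, 0, 0, 0, 0, 0], [0, 0, 0, 0, 0, 0], [0, 0, 0, 0, 0, 0], [0, 0, 0, 0, 0, 0], [0, 0, 0, 0, 0, 0]], grip=1, newtons=40)

```text
clock: 3.83
eef_pos: [0.6449, -0.1225, 0.0701]
tool_rot: [0.99, 0.139, 0.0, -0.001]
wrist_force: [-2.2, 4.5, 6.3]
grip_width: 0.0349
```

apply_moves(deltas=[[0, 0, 0, 0, 0, -2], [0, 0, 0, 0, 0, -6], [0, 0, 0, 0, 0, -11], [0, 0, 0, 0, 0, -16], [0, 0, 0, 0, 0, -21], [0, 0, 0, 0, 0, -26], [0, 0, 0, 0, 0, -31], [0, 0, 0, 0, 0, -36]])

```text
clock: 4.5
eef_pos: [0.6452, -0.1229, 0.0701]
tool_rot: [0.898, 0.44, 0.001, -0.0]
wrist_force: [-0.9, 2.8, 4.7]
grip_width: 0.0354
```

apply_moves(deltas=[[0, 0, 0, 0, 0, -5], [0, 0, 0, 0, 0, -10], [0, 0, 0, 0, 0, -15], [0, 0, 0, 0, 0, -20], [0, 0, 0, 0, 0, -25], [0, 0, 0, 0, 0, -28], [0, 0, 0, 0, 0, -28], [0, 0, 0, 0, 0, -28]])

```text
clock: 5.17
eef_pos: [0.6455, -0.1231, 0.0701]
tool_rot: [0.767, 0.642, 0.001, 0.0]
wrist_force: [0.4, 2.1, 5.5]
grip_width: 0.0349
```

```bash
python3 - <<'E'
from h import *
s=readout.observe();print(s["clock"],s["q"],s["eef_pos"],s["wrist_force"],s["torque"],s["grip_width"])
o=[]
for c,sl in (("wrist",np.s_[:,:]),("top",np.s_[150:390,270:590])):
    im=eyes.get_image(c); 
    if c=="top": im=cv2.resize(im[sl],(640,480),interpolation=cv2.INTER_CUBIC)
    cv2.imwrite(f"pics/{c}3.png",im)
E
```

```text
5.1667 [-2.99878454e-01  6.72474221e-01 -2.03520374e-02  8.76562232e-01
  7.04467446e-04  1.44735665e+00] [ 0.64548903 -0.1230555   0.07011439] [0.39880175 2.05239886 5.52215136] [ 0.50938918 -0.05980466  0.04429744] 0.03493371347284714
```

View pics/wrist3.png

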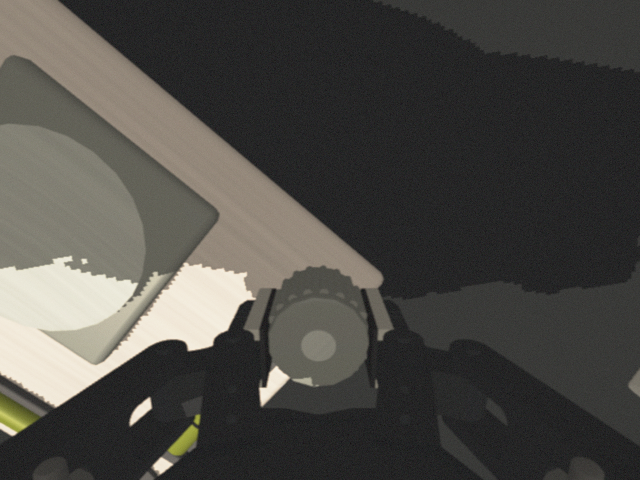

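View pics/top3.png

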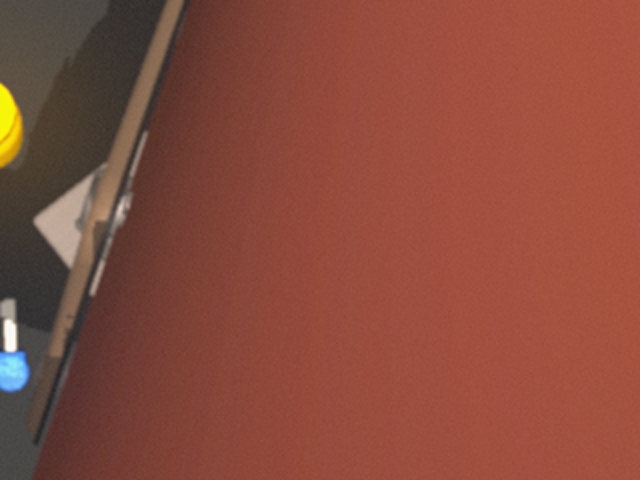

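```bash
python3 - <<'E'
from h import *
im=eyes.get_image("side"); cv2.imwrite("pics/side3.png",cv2.resize(im[160:320,310:520],None,fx=3.7,fy=3.7,interpolation=cv2.INTER_CUBIC))
E
```

```text
(no output)
```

View pics/side3.png

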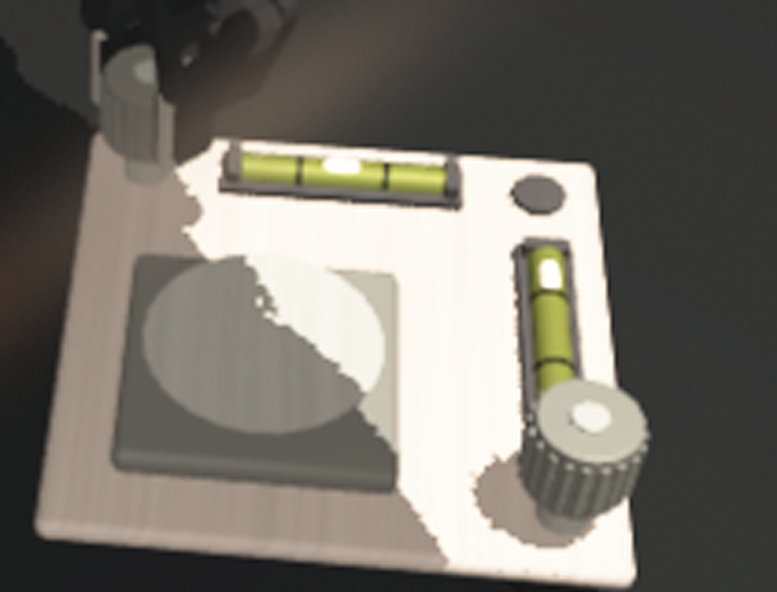

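apply_moves(deltas=[[0, 0, 0, 0, 0, 0], [0, 0, 0, 0, 0, 0], [0, 0, 0, 0, 0, 0], [0, 0, 0, 0, 0, 0], [0, 0, -5, 0, 0, 0], [0, 0, -20, 0, 0, 0], [0, 0, -42, 0, 0, 0], [0, 0, -62, 0, 0, 0]], grip=0)

```text
clock: 5.98
eef_pos: [0.6445, -0.1233, 0.1321]
tool_rot: [0.766, 0.642, -0.0, -0.0]
wrist_force: [0.4, -0.2, 0.5]
grip_width: 0.0856
```

apply_moves(deltas=[[0, -12, -2, 0, 0, 0], [-3, -45, -2, 0, 0, 0], [-6, -82, -2, 0, 0, 0], [-8, -120, -2, 0, 0, 0], [-11, -157, -2, 0, 0, 0], [-14, -195, -2, 0, 0, 0], [-16, -218, -2, 0, 0, 0], [-16, -219, -2, 0, 0, 0]])

```text
clock: 6.65
eef_pos: [0.4215, -0.0997, 0.1333]
tool_rot: [0.766, 0.642, -0.001, -0.002]
wrist_force: [1.2, -0.3, 0.0]
grip_width: 0.0856
```

apply_moves(deltas=[[0, 0, 0, 0, 0, 0], [0, 0, 0, 0, 0, 0], [0, 0, 0, 0, 0, 0], [0, 0, 0, 0, 0, 0], [0, 0, 0, 0, 0, 0], [0, 0, 0, 0, 0, 0], [0, 0, 0, 0, 0, 0], [0, 0, 0, 0, 0, 0]])

```text
clock: 7.32
eef_pos: [0.4265, -0.1009, 0.1332]
tool_rot: [0.766, 0.643, -0.0, -0.0]
wrist_force: [1.3, -0.0, 0.4]
grip_width: 0.0854
```

```bash
python3 - <<'E'
from h import *
s=readout.observe(); im=eyes.get_image("wrist"); cv2.imwrite("pics/w4.png",im)
print(s["clock"],s["eef_pos"],s["q"],s["joint_velocities"].round(2))
print(proj("wrist",[.4265,-.0995,.084],s))
Rm=R.from_quat(s["tool_rot"]).as_matrix(); print("tool delta",Rm.T@(np.array([.4265,-.0995,.070])-s["eef_pos"])*1e3)
im=eyes.get_image("side"); cv2.imwrite("pics/side4.png",im)
E
```

```text
7.3167 [ 0.42645441 -0.10088782  0.13317056] [-3.99467113e-01  2.37448394e-01 -5.59212911e-01  7.74448542e-01
  4.91063254e-05  1.34621809e+00] [-0. -0. -0.  0. -0.  0.]
[316.43330533 275.58407784]
tool delta [ 1.36714676 -0.17796724 63.17077963]
```

View pics/w4.png

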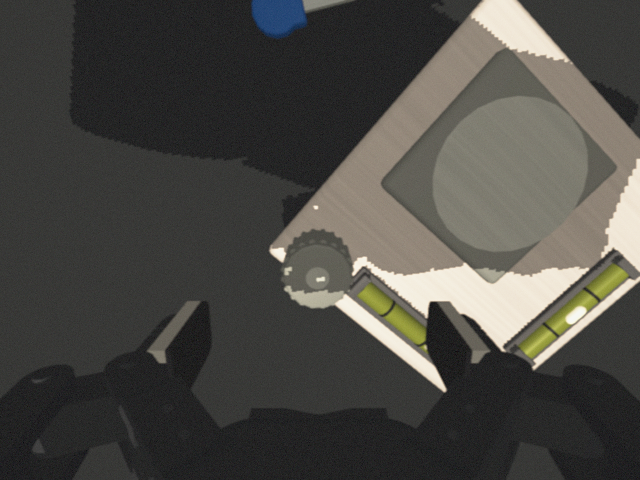

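View pics/side4.png

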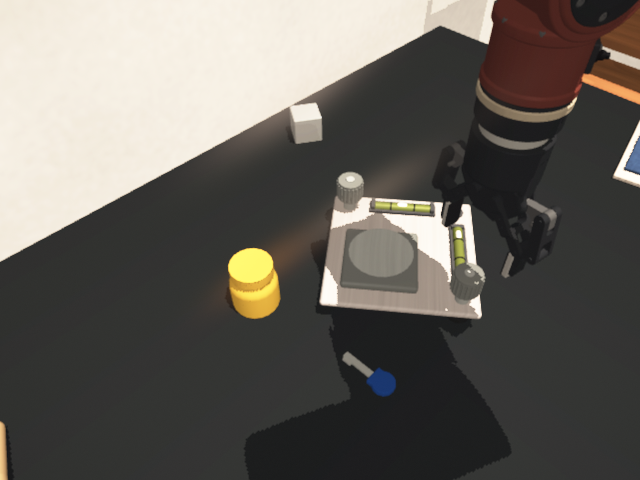

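apply_moves(deltas=[[1, 0, 10, 0, 0, 0], [1, 0, 22, 0, 0, 0], [1, 0, 34, 0, 0, 0], [1, 0, 46, 0, 0, 0], [1, 0, 57, 0, 0, 0], [1, 0, 63, 0, 0, 0], [1, 0, 63, 0, 0, 0], [1, 0, 63, 0, 0, 0]])

```text
clock: 8.08
eef_pos: [0.4265, -0.0999, 0.0704]
tool_rot: [0.766, 0.643, -0.0, -0.0]
wrist_force: [-0.3, 0.1, 0.5]
grip_width: 0.0857
```

apply_moves(deltas=[[0, 0, 0, 0, 0, 0], [0, 0, 0, 0, 0, 0], [0, 0, 0, 0, 0, 0], [0, 0, 0, 0, 0, 0], [0, 0, 0, 0, 0, 0], [0, 0, 0, 0, 0, 0], [0, 0, 0, 0, 0, 0], [0, 0, 0, 0, 0, 0]], grip=1, newtons=40)

```text
clock: 8.75
eef_pos: [0.4263, -0.1, 0.0709]
tool_rot: [0.766, 0.643, -0.0, 0.0]
wrist_force: [-4.1, 0.8, 9.7]
grip_width: 0.0355
```

apply_moves(deltas=[[0, 0, 0, 0, 0, 2], [0, 0, 0, 0, 0, 6], [0, 0, 0, 0, 0, 11], [0, 0, 0, 0, 0, 16], [0, 0, 0, 0, 0, 21], [0, 0, 0, 0, 0, 26], [0, 0, 0, 0, 0, 31], [0, 0, 0, 0, 0, 36]])

```text
clock: 9.42
eef_pos: [0.4261, -0.0999, 0.0709]
tool_rot: [0.928, 0.372, -0.0, -0.0]
wrist_force: [-4.5, 0.5, 11.2]
grip_width: 0.0349
```

apply_moves(deltas=[[0, 0, 0, 0, 0, 5], [0, 0, 0, 0, 0, 10], [0, 0, 0, 0, 0, 15], [0, 0, 0, 0, 0, 20], [0, 0, 0, 0, 0, 25], [0, 0, 0, 0, 0, 30], [0, 0, 0, 0, 0, 32], [0, 0, 0, 0, 0, 32]])

```text
clock: 10.08
eef_pos: [0.4261, -0.0998, 0.0709]
tool_rot: [0.995, 0.103, -0.0, 0.0]
wrist_force: [-3.7, 1.6, 11.5]
grip_width: 0.0347
```

```bash
python3 - <<'E'
from h import *
s=readout.observe();print(s["clock"],s["q"],s["eef_pos"],s["wrist_force"],s["torque"],s["grip_width"])
im=eyes.get_image("side"); cv2.imwrite("pics/side5.png",cv2.resize(im[160:320,310:520],None,fx=3.7,fy=3.7,interpolation=cv2.INTER_CUBIC))
im=eyes.get_image("wrist"); cv2.imwrite("pics/w5.png",im)
E
```

```text
10.0833 [-3.97290219e-01  3.26726316e-01 -6.40548222e-01  6.03999010e-01
 -2.81249046e-04  2.53785825e+00] [ 0.42610761 -0.09983197  0.07086742] [-3.68777257  1.61353756 11.48177484] [ 0.27551719  0.94794059 -0.04498077] 0.03471981211544965
```

View pics/side5.png

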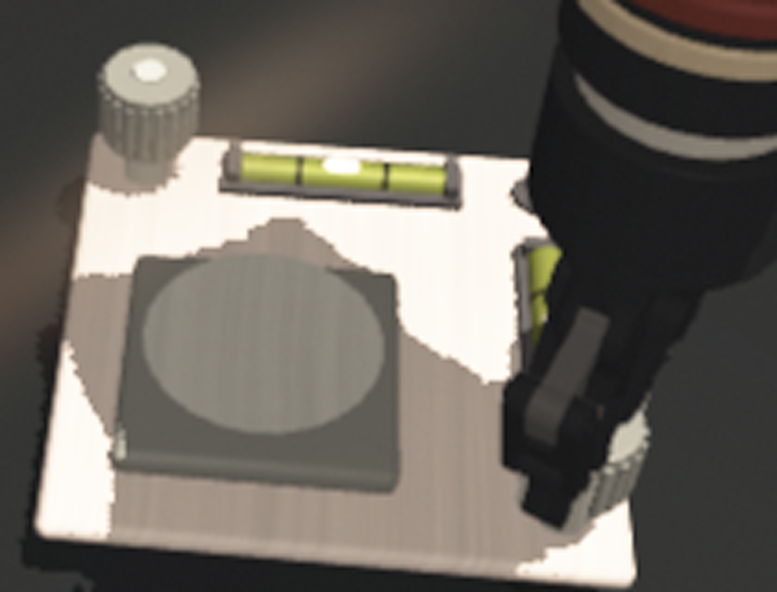

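View pics/w5.png

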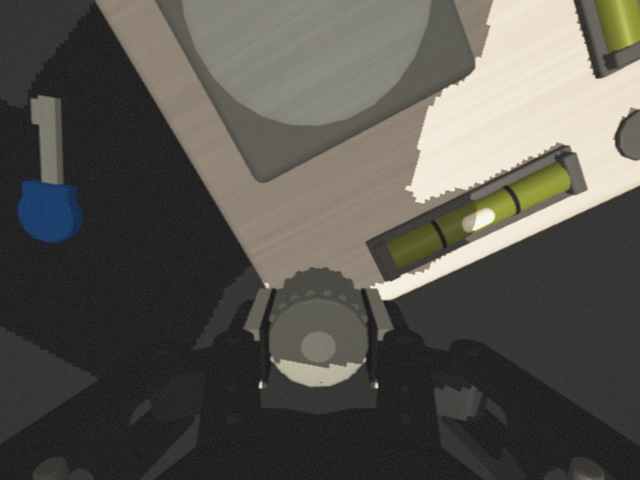

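Both bubbles sit mid-way between their lines: bubble B at (479,218) with its lines at (438,235) and (512,199), and bubble A at (342,165) with its lines at 298 and 386 in the side crop. Next I release and rise.

apply_moves(deltas=[[0, 0, 0, 0, 0, 0], [0, 0, 0, 0, 0, 0], [0, 0, 0, 0, 0, 0], [0, 0, 0, 0, 0, 0], [0, 0, -5, 0, 0, 0], [0, 0, -20, 0, 0, 0], [0, 0, -42, 0, 0, 0], [0, 0, -65, 0, 0, 0]], grip=0)

```text
clock: 10.85
eef_pos: [0.426, -0.0997, 0.1359]
tool_rot: [0.995, 0.104, -0.001, -0.0]
wrist_force: [0.7, 0.3, 0.2]
grip_width: 0.0852
```

apply_moves(deltas=[[0, 0, -15, 0, 0, 0], [-20, 0, -30, 0, 0, 0], [-40, 0, -45, 0, 0, 0], [-60, 0, -60, 0, 0, 0], [-70, 0, -70, 0, 0, 0], [-70, 0, -70, 0, 0, 0], [-70, 0, -70, 0, 0, 0], [-70, 0, -70, 0, 0, 0]])

```text
clock: 11.52
eef_pos: [0.3586, -0.1145, 0.2051]
tool_rot: [0.995, 0.104, 0.0, 0.0]
wrist_force: [0.2, 0.6, 0.4]
grip_width: 0.0852
```

```bash
python3 - <<'E'
from h import *
s=readout.observe();print(s["clock"],s["eef_pos"],s["wrist_force"])
im=eyes.get_image("side"); cv2.imwrite("pics/side6.png",cv2.resize(im[160:320,310:520],None,fx=3.7,fy=3.7,interpolation=cv2.INTER_CUBIC))
im=eyes.get_image("wrist"); cv2.imwrite("pics/w6.png",im)
E
```

```text
11.5167 [ 0.3585797  -0.11448952  0.20509882] [0.18568561 0.63323306 0.44718243]
```

View pics/side6.png

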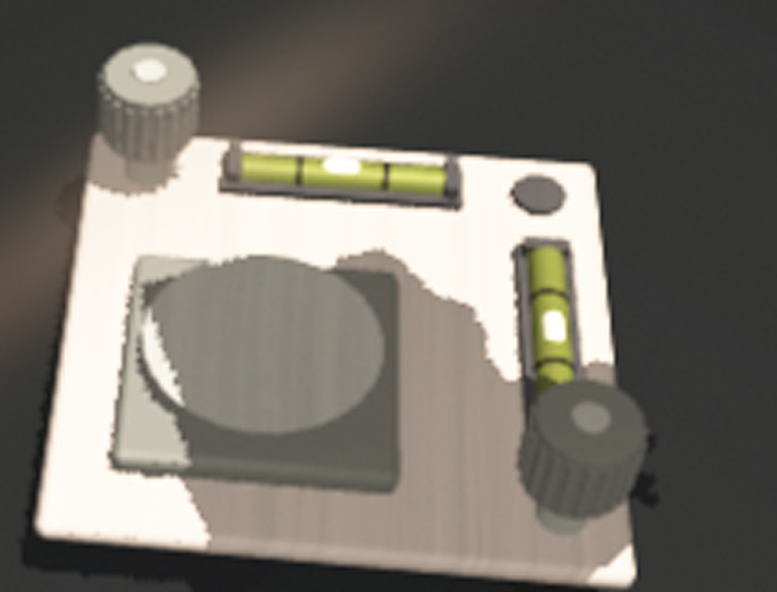

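View pics/w6.png

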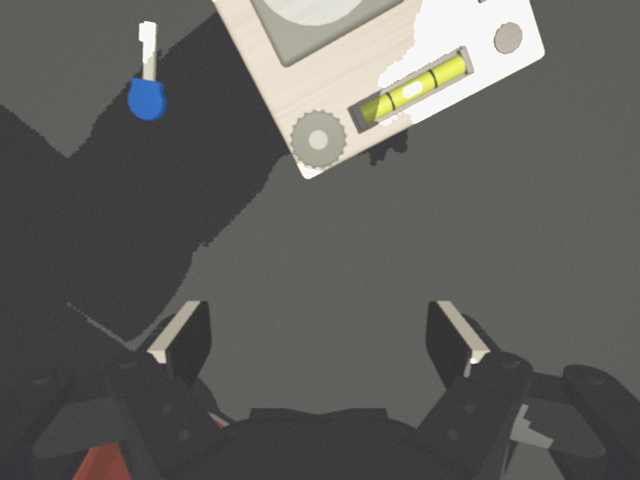

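Both bubbles are still centred after release: A at (342,165) and B at (553,326) in the side crop, and B at (412,90) in the wrist view. The gripper is clear.

```bash
python3 -c "
from workcell import workorder; print(workorder.sign_off())"
```

```text
the job is handed in; nothing more can be done
None
```

Both bubbles now sit about midway between their black lines, and I handed the job in at about 11.6 s. I turned screw A 64° counter-clockwise and screw B 68° clockwise from above, with one grasp each at 40 N.

- **After release:** the last side picture showed both bubbles centred, and the last wrist picture agreed for B. Neither bubble had shifted when I let go. I judged this by eye against the lines and did not measure the offsets again.
- **Contact:** the gripper was open and clear of the balance, with wrist force under 1 N. The largest wrist-force reading I saw was about 12 N, while turning screw B.
- **Checks that failed or disagreed:** the trained network marked the whole balance for the screws and found no bubbles, so I read the screw and bubble positions from the pictures myself. The cameras disagreed by 1–2 mm, and I corrected for this before each grasp.

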